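# Bin the empty yoghurt tub in the pedal bin

### The job

Throw the empty yoghurt tub away in the small pedal bin: press the pedal slowly right down, slide it to its left and let it rise into the hold-open notch so that the lid stays open by itself, then put the tub in. After that press the pedal down again, slide it back to its right and let it up slowly under your finger, so that the lid closes fully without slamming. Do not force the pedal or any other part of the bin, and leave the glass and the teaspoon where they are.

Things in the scene. Friction and masses are not known exactly. Their poses are not given: they have to be found in the camera images.
- bin: round steel pedal bin fixed on the worktop, 190 mm across, 165 mm high, with a hinged domed lid. Origin: centre of its underside; z up; the pedal sticks out towards its -x; +y is its left, for someone who stands at the pedal and faces the bin; the lid is hinged at its +x rim. The bar of the pedal comes out through a slotted black gate plate on the bin's front.
- bin_mouth (a point): centre of the bin's mouth at rim height (165 mm), under the lid. The mouth is 172 mm wide inside; the inner floor lies 54 mm above the worktop.
- pedal_pad (a point): centre of the pad's top, moves with the pedal. Rubber pad, 50 mm long (bin x), 50 mm wide between side edges 5 mm thick that stand 8 mm above it: shut fingers fit between and can push the pedal sideways. At rest 176 mm in front of the bin's axis and 75 mm above the worktop, tilted up 0.11 rad; fully down 28 to 39 mm above the worktop, 178 mm in front, tilted down 0.11 rad.
- pedal (a joint): pedal angle, rad: 0 = up, grows when pressed. A spring pushes the pad up with 3 to 7 N. It is fully down when its bar lands on the firm floor of the slot, at 0.20 to 0.27 (the gate plate is screwed on 2 mm higher to 4 mm lower on each bin, which is not measured: press slowly and feel for it). Pressing on harder gains nothing; over 30 N damages it.
- pedal_slide (a joint): sideways place of the pedal, m: about 0 (up to 4 mm off) in its normal place, grows to the bin's left. Slides (1 to 5 N) only in the last 2.5 mm of the pad's way down, where the bar passes under a lip. Slot ends: left 0.025 to 0.028, right -0.004 to -0.001, rigid. Let up at the left end, the bar rises 4 mm (the pad 7 mm) into the notch, is held there and keeps the lid open.
- bin_lid (a joint): lid angle, rad: 0 = shut; a push rod makes it follow the pedal at once, 7.6 rad per rad of pedal. 1.55 to 2.05 with the pedal fully down, 1.25 to 1.75 (nearly upright, its top 0.36 m above the worktop over the +x rim; keep the hand towards the -x side of the mouth) when held in the notch. Let go, it slams.
- tub: empty yoghurt tub with its foil top on, 70 mm across, 72 mm high, standing upright, about 0.1 kg. Origin: centre of its underside, z up.
- glass: drinking glass, 84 mm across and 89 mm high, standing loose. Origin: centre of its underside, z up.
- teaspoon: steel teaspoon, 139 mm long, 10 mm high, lying loose on the side of the tub away from the robot. Origin: centre of its underside, x along it.

How it is judged:
By the outcome, as a careful person would: the job done as asked, in the order asked, and still so for the second after the job is handed in, with the robot touching nothing.
It also fails if it takes over 72 s, if anything falls off the work surface, if the arm or the gripper's body presses on something with over 40 N, if the wrist force passes 120 N, or if a joint passes its speed limit or range.

### The arm

A 6-joint arm with a two-finger parallel gripper is mounted at the origin on the work surface; the furniture and walls round the work are solid. World frame = base frame: x ahead of the robot, y to its left, z up, the work surface at z = 0. Lengths are in mm, angles in rad, forces in N, time in s.
With the tool pointing down it reaches from about 325 to 750 mm from the base axis. Payload 7.6 kg.
Tool frame: the origin (TCP) lies on the centre line of the jaws, within the pads' length; the fingertips stand 8 mm ahead of it and the grasp point (between the pads) lies 11 mm behind it (tips_ahead is the distance from the TCP to the fingertips, in mm); z points along the fingers, y is the line along which they close (so a half turn about z gives the same grasp; the last joint's range is limited). The gripper opens to 85 mm and grips with 20 to 120 N. Pads are 22 mm wide; open, the fingers measure 114 mm over their backs; the gripper's body (76 mm by 85 mm) begins 54 mm behind the grasp point. The pads swing forward as they close: fully open they stand 13 mm farther back than shut.
Start: joints at [-1.303, 0.052, 1.401, -0, 1.689, -0.07], TCP at [174.016, -495.342, 239.323] pointing down, gripper open.
Joint ranges: [-2.9, 2.9], [-0.91, 2.17], [0.12, 2.37], [-1.06, 4.2], [0.26, 2.73], [-2.93, 2.93]. Speed limits (rad/s): [2.57, 2.57, 3.01, 3.14, 3.14, 3.14].

### API

Orientations are given as a unit quaternion [w, x, y, z].
In Python, from station import move_pose, move_straight, move_j, release, close, hold, solve_ik, camera, camera_info, MotionError, close_job, read_t, read_qpos, read_qvel, read_tau, read_tcp_pos, read_orientation, read_ft_force, read_ft_torque, read_grip_width, read_grip_force, tips_ahead gives the robot as it stands. Calls block until the motion is done:
- move_pose(position, orientation): joint-space move of the TCP to a pose.
- move_straight(position, orientation=None, rate=150, until_force=None): straight line of the TCP; orientation=None keeps the orientation; rate is the mean speed in mm/s. With until_force (N) it stops when the force on the tool has changed by that much, and returns True; else False.
- move_j(angles): joint-space move.
- release() and close(squeeze=None): open the fingers fully, or close them until they stop; squeeze is the grip in N (None keeps the last).
- hold(seconds).
- solve_ik(position, orientation): joint angles nearest the present ones, or None.
- camera(name): name is "side" or "top"; returns the picture (420x560x3 uint8, red, green, blue); there is no depth.
- camera_info(name): a dict with "vfov" (degrees; the focal length in pixels is half the picture's height over the tangent of half this angle, whatever the lens; pixels are square), "cx", "cy" (the principal point, pixels), "rvec" (rotation vector, rad) and "tvec" (3), from world to camera coordinates, as OpenCV has them. Camera axes: x right, y down, z forward; pixel columns grow to the right and rows downward; lengths in mm; the calibration is good to about 2 mm. A picture is of the moment at which its call begins. camera_info takes no time and is no camera call.
A pose or a line that the arm cannot do raises MotionError and nothing moves.
- close_job(): hands the job in; it is judged then, once.
Readings, each from a call of its own:
- read_t(): time.
- read_qpos(): joint angles.
- read_qvel(): joint speeds.
- read_tau(): joint torques, N m.
- read_tcp_pos(): TCP position.
- read_orientation(): TCP orientation.
- read_ft_force(): force on the tool from outside, world axes, zero at the start.
- read_ft_torque(): the same for the moment, N m.
- read_grip_width(): opening from 0.0 (shut) to 1.0 (fully open).
- read_grip_force(): force on a finger pad.
Only numpy, scipy, OpenCV 4.12 (cv2) and the standard library are available. Lean on these libraries where they do the work, as an engineer would, in place of code of your own. Each camera call takes 0.05 s, during which the arm holds its last target. There are 200 camera calls.

## Working session

There is one attempt and no reset: what is moved stays moved. The work goes in short steps, each a Python script; the robot and the scene stay as the last script left them, time stands still between calls to the robot, and variables do not carry over. Pictures are saved under pics/ and viewed, at most 10 in all, crops included, and the job is handed in when it is done.

```bash
mkdir -p pics; ls; python3 - <<'E'
from station import *
import cv2
for n in("side","top"):
    cv2.imwrite(f"pics/{n}0.png",camera(n)[:,:,::-1]); print(camera_info(n))
print(read_t(),read_orientation(),tips_ahead() if callable(tips_ahead) else tips_ahead,read_ft_force())
E
```

```text
pics
{'vfov': 43.18974723546479, 'cx': 282.75021062837425, 'cy': 217.3025002498463, 'rvec': array([ 2.54369809, -0.35784625,  0.09763014]), 'tvec': array([-550.67777633,  196.64954968, 1445.57839645])}
{'vfov': 51.55705993786252, 'cx': 280.5032787440923, 'cy': 211.86425527363508, 'rvec': array([ 2.22447867, -1.35876128,  0.42562403]), 'tvec': array([-280.82718197,  478.60672675, 1192.36744569])}
0.1 [-7.00015386e-04  9.85768285e-01  1.68108275e-01 -7.23830581e-05] 8.0 [-0.05982441  0.05079226 -0.46453532]
```

View pics/side0.png

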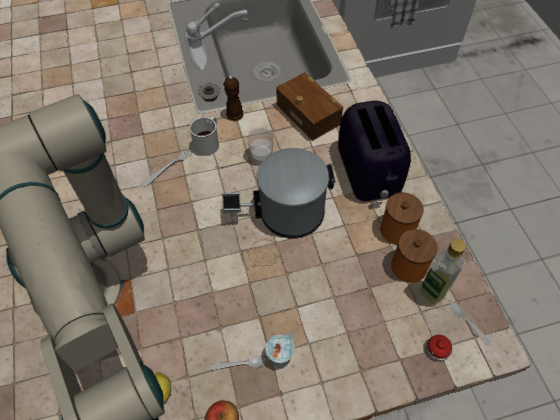

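View pics/top0.png

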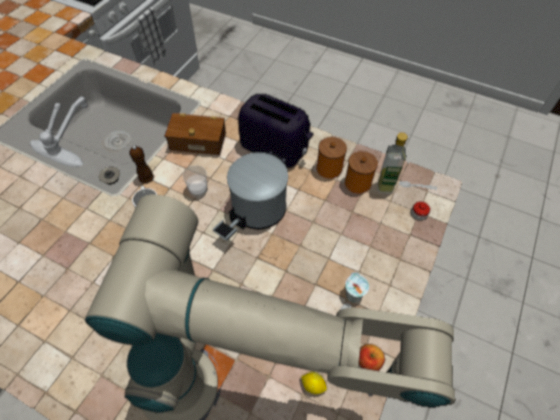

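The side view shows the bin at about (292,190), its pedal pad at (231,203), the tub at (279,350) and the glass at (260,147). The top view shows the bin at (258,188), the pad at (226,230) and the tub at (356,290). I'll enlarge these areas to get exact pixels.

```bash
cat > h.py <<'E'
import numpy as np,cv2
from station import *
def cam(n):
    i=camera_info(n); f=210/np.tan(np.radians(i["vfov"]/2))
    return np.array([[f,0,i["cx"]],[0,f,i["cy"]],[0,0,1]]),np.array(i["rvec"]),np.array(i["tvec"])
def proj(n,p):
    K,r,t=cam(n); return cv2.projectPoints(np.array(p,float).reshape(-1,1,3),r,t,K,None)[0].reshape(-1,2)
def ray(n,px,z):
    K,r,t=cam(n); R=cv2.Rodrigues(r)[0]
    d=R.T@np.linalg.solve(K,[px[0],px[1],1]); c=-R.T@t
    return c+d*(z-c[2])/d[2]
E
python3 - <<'E'
from h import *
a=cv2.imread("pics/side0.png");b=cv2.imread("pics/top0.png")
def crop(im,x,y,w,h,s): return cv2.resize(im[y:y+h,x:x+w],None,fx=s,fy=s,interpolation=cv2.INTER_CUBIC)
cv2.imwrite("pics/c1.png",np.hstack([crop(a,200,130,140,120,4)[:,:560]]))
t=crop(a,205,320,100,60,4); u=crop(b,200,150,100,90,4); v=crop(b,330,262,60,50,4)
C=np.zeros((600,660,3),np.uint8);C[:240,:400]=t;C[240:600,:400]=u;C[:200,410:650]=v
cv2.imwrite("pics/c2.png",C)
print(ray("side",(292,205),0),ray("side",(231,203),75),ray("side",(279,345),72),ray("top",(226,230),75),ray("top",(356,283),72),ray("side",(260,147),45))
print(ray("side",(213,364),0),ray("side",(258,362),0),ray("side",(450,308),0),ray("side",(490,342),0))
E
```

```text
[6.32035398e+02 1.07051667e+02 2.27373675e-13] [452.40758283 112.9194872   75.        ] [ 471.21469004 -324.224453     72.        ] [456.02436813 113.20788682  75.        ] [ 475.75784746 -323.5732541    72.        ] [589.05425298 316.05976464  45.        ]
[ 304.76046998 -301.07308227    0.        ] [ 414.61368402 -327.33250595    0.        ] [ 941.38243563 -327.41203928    0.        ] [ 998.59875084 -441.09088795    0.        ]
```

View pics/c1.png

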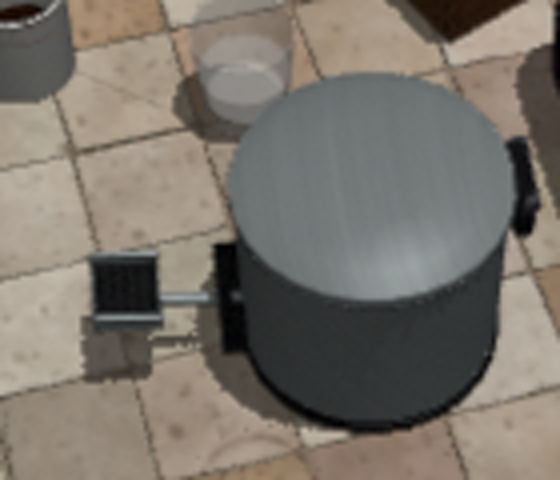

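View pics/c2.png

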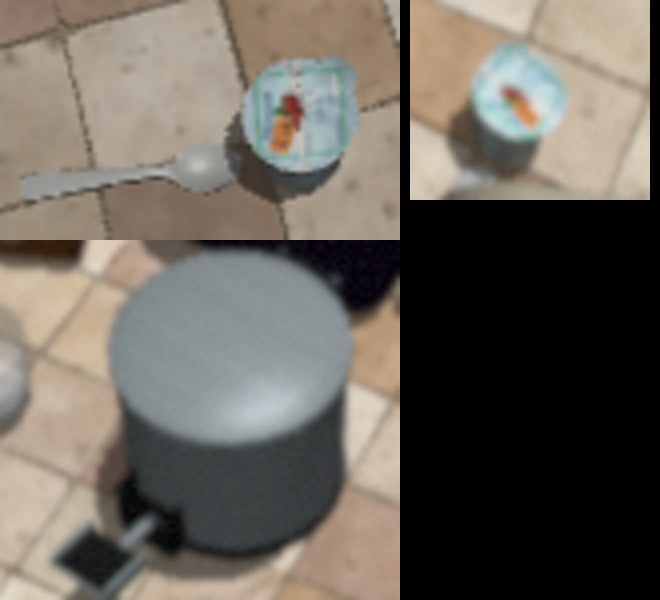

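```bash
python3 - <<'E'
from h import *
from scipy.optimize import least_squares
def tri(ps,pt):
    return least_squares(lambda p:np.r_[proj("side",p)[0]-ps,proj("top",p)[0]-pt],[500,0,70])
for nm,a,b in(("pad",(230.9,202.1),(223.9,228.9)),("tub",(279.6,348.4),(356.6,284.4))):
    s=tri(a,b);print(nm,s.x.round(1),s.fun.round(1))
a=np.linspace(0,2*np.pi,180)
def circ(x,y,z,r): return np.c_[x+r*np.cos(a),y+r*np.sin(a),0*a+z]
def f(p):
    x,y,r=p;o=[]
    for n,l,rr,bt in(("side",256.9,328.4,236.6),("top",226.9,287.6,227.9)):
        q=proj(n,circ(x,y,165,r));b=proj(n,circ(x,y,0,95)); o+=[q[:,0].min()-l,q[:,0].max()-rr,b[:,1].max()-bt]
    return o
s=least_squares(f,[630,107,95]);print("bin",s.x.round(1),np.round(s.fun,1))
# glass at floor, gate plate / bar at height
print(ray("side",(260.5,156),0), ray("top",(197,190),20))
E
```

```text
pad [454.1 118.4  75.3] [ 0.2 -0.8  0.4  0.9]
tub [ 472.1 -329.3   67.4] [ 0.3 -0.9  0.5  1.1]
bin [629.5  92.2  97.3] [ 0.6  0.5 -0.2 -0.4 -0.3  1.3]
[589.0102692  317.04513615   0.        ] [578.66809983 312.91640737  20.        ]
```

Pad at (454,118,75), bin axis at (629.5,92), bin yaw about -0.148, tub at (472,-328). I'll go above the pad with the fingers shut, then press slowly while watching the force.

```bash
cat >> h.py <<'E'
YAW=-0.148; BX=np.array([np.cos(YAW),np.sin(YAW),0]); BY=np.array([-np.sin(YAW),np.cos(YAW),0])
BIN=np.array([629.5,92.2,0]); PAD=np.array([454.1,118.4,75.3])
def down(th): return [0,np.cos(th/2),np.sin(th/2),0]
QP=down(YAW-np.pi/2+0) # replaced below if unreachable
def st(m=""):
    p=np.array(read_tcp_pos());F=np.array(read_ft_force()); d=p-BIN
    print(m,"t%.1f"%read_t(),"binxy",round(d@BX,1),round(d@BY,1),"z",round(p[2],1),"F bx,by,z",(F@BX).round(1),(F@BY).round(1),F[2].round(1))
E
python3 - <<'E'
from h import *
close(20); st("closed"); print(tips_ahead() if callable(tips_ahead) else tips_ahead, read_grip_width())
p=PAD-4*BX
for th in (YAW+np.pi/2,YAW-np.pi/2,YAW):
    print(th,solve_ik([p[0],p[1],200],down(th)))
th=YAW+np.pi/2
j=solve_ik([p[0],p[1],200],down(th))
th=th if j is not None and abs(j[5])<2.8 else YAW-np.pi/2
move_pose([p[0],p[1],200],down(th)); move_straight([p[0],p[1],100]); st("above")
F0=read_ft_force()[2]
hit=move_straight([p[0],p[1],70],rate=15,until_force=1.5); st(f"contact {hit}")
E
```

```text
closed t0.9 binxy -363.9 -648.3 z 239.4 F bx,by,z 0.2 -0.3 -0.1
8.0 0.002355496134213683
1.4227963267948966 [ 1.79091612e-01 -1.02566647e-01  1.63091036e+00 -4.44089210e-16
  1.61324894e+00  3.27091612e-01]
-1.7187963267948965 [ 1.79091612e-01 -1.02566647e-01  1.63091036e+00 -4.44089210e-16
  1.61324894e+00 -2.81450104e+00]
-0.148 [ 1.79091612e-01 -1.02566647e-01  1.63091036e+00 -4.44089210e-16
  1.61324894e+00  1.89788794e+00]
above t4.1 binxy -180.8 0.1 z 100.9 F bx,by,z 0.1 0.0 0.4
contact True t5.2 binxy -181.6 -0.0 z 82.7 F bx,by,z 0.2 0.1 2.2
```

```bash
python3 - <<'E'
from h import *
p=PAD-4*BX
hit=move_straight([p[0],p[1],53],rate=15,until_force=9); st(f"{hit}")
b=read_ft_force()[2]; z=53
while not hit and z>33:
    z-=1; move_straight([p[0],p[1],z],rate=10); f=read_ft_force()[2]; print(z,round(read_tcp_pos()[2],1),round(f,1))
    if f-b>6: break
st()
E
```

```text
False t7.4 binxy -181.3 0.1 z 53.0 F bx,by,z -3.3 0.5 3.9
52 52.1 4.1
51 51.1 4.7
50 50.0 5.0
49 49.0 4.0
48 48.0 3.7
47 47.1 4.0
46 46.0 4.3
45 45.0 4.3
44 44.1 4.6
43 43.1 4.1
42 42.1 3.7
41 41.1 5.0
40 40.1 4.0
39 39.0 4.8
38 38.3 5.0
37 37.7 10.4
 t11.4 binxy -181.1 0.1 z 37.7 F bx,by,z -0.5 -1.2 10.4
```

Floor found at TCP z of about 37.7. Now I'll slide it left.

```bash
python3 - <<'E'
from h import *
p=PAD-4*BX; p[2]=37; s=0
while s<48:
    s+=1.5 if s<24 else 1; move_straight(p+s*BY,rate=15)
    F=np.array(read_ft_force()); y=(np.array(read_tcp_pos())-BIN)@BY
    print(s,round(y,1),(F@BX).round(1),(F@BY).round(1),F[2].round(1))
    if abs(F@BY)>12 or F[2]>20: break
st()
cv2.imwrite("pics/s1.png",camera("side")[100:280,180:360,::-1].repeat(3,0).repeat(3,1))
E
```

```text
1.5 1.6 0.0 -1.4 9.7
3.0 3.1 -0.5 -1.3 10.0
4.5 4.6 -0.7 -1.4 10.0
6.0 6.0 -0.5 -1.1 9.9
7.5 7.6 -0.2 -1.9 9.1
9.0 9.0 -0.0 -0.4 10.2
10.5 10.6 0.8 -1.4 8.9
12.0 12.1 0.7 -1.4 9.6
13.5 13.7 0.2 -1.0 9.3
15.0 15.2 0.8 -1.4 9.0
16.5 16.7 0.9 -0.8 9.4
18.0 18.2 0.7 -1.2 8.8
19.5 19.6 0.9 -1.0 9.7
21.0 21.1 0.3 -0.5 9.2
22.5 22.6 -0.3 -1.8 10.2
24.0 24.2 0.8 -1.9 8.6
25.0 25.0 0.3 -2.2 9.3
26.0 26.0 1.0 -1.7 9.1
27.0 26.5 0.9 -3.9 9.6
28.0 27.1 0.3 -6.9 11.3
29.0 28.0 0.6 -7.1 10.9
30.0 28.9 0.1 -6.0 10.9
31.0 29.8 -0.8 -8.2 11.3
32.0 30.8 -0.9 -7.2 13.0
33.0 31.7 -1.2 -8.3 11.9
34.0 32.7 -1.5 -8.1 11.9
35.0 33.7 -1.8 -8.9 11.1
36.0 34.7 -1.6 -7.6 10.9
37.0 35.7 -1.6 -8.0 11.1
38.0 36.7 -1.3 -7.4 11.6
39.0 37.7 -1.7 -7.9 12.0
40.0 38.7 -1.4 -8.8 10.8
41.0 39.7 -1.7 -8.3 11.8
42.0 39.9 -0.5 -11.4 13.3
43.0 40.4 -1.2 -14.9 12.9
 t20.1 binxy -181.2 40.4 z 37.3 F bx,by,z -1.2 -14.9 12.9
```

View pics/s1.png

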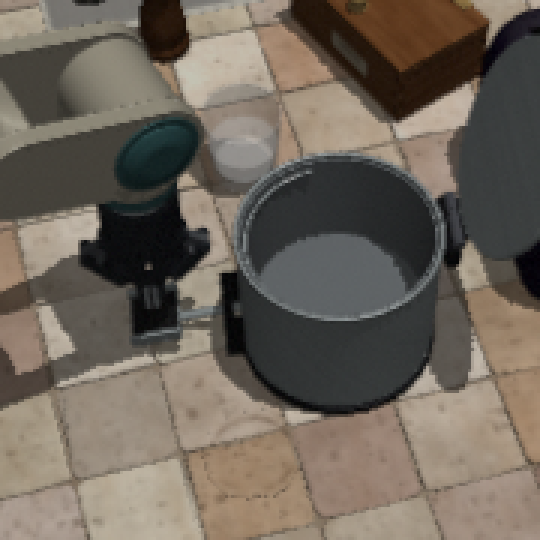

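The lid stands wide open, and the pad (crop 155,315) is shifted left with the finger against its left edge, at the slot end. Now I'll let it rise into the notch.

```bash
python3 - <<'E'
from h import *
p=PAD-4*BX+41.8*BY; p[2]=37
move_straight(p,rate=10); st("relax")
for z in range(38,53):
    p[2]=z; move_straight(p,rate=10); st(z)
    if np.linalg.norm(read_ft_force())<0.8: break
p-=2*BY; move_straight(p); move_straight(p+[0,0,60],rate=80); st("up")
cv2.imwrite("pics/s2.png",np.hstack([camera("side")[60:280,180:400,::-1],camera("top")[60:280,160:380,::-1]]).repeat(1,0))
E
```

```text
relax t20.4 binxy -181.3 39.9 z 37.4 F bx,by,z -1.8 -10.3 11.0
38 t20.7 binxy -181.4 39.9 z 37.9 F bx,by,z 0.5 -9.9 8.6
39 t20.9 binxy -181.5 39.8 z 38.4 F bx,by,z 2.1 -9.2 5.9
40 t21.2 binxy -181.5 39.8 z 39.4 F bx,by,z 2.9 -8.7 3.7
41 t21.4 binxy -181.6 39.9 z 40.3 F bx,by,z 1.2 -8.9 5.0
42 t21.7 binxy -181.6 39.9 z 41.3 F bx,by,z 1.9 -8.9 3.4
43 t21.9 binxy -181.6 39.9 z 42.3 F bx,by,z 1.3 -9.4 5.0
44 t22.2 binxy -181.6 39.9 z 43.3 F bx,by,z 1.6 -8.7 4.6
45 t22.4 binxy -181.7 39.8 z 44.0 F bx,by,z 2.1 -8.2 3.1
46 t22.7 binxy -181.9 39.8 z 44.5 F bx,by,z 3.5 -7.7 -0.1
47 t22.9 binxy -182.3 39.8 z 45.1 F bx,by,z 3.2 -7.4 -2.0
48 t23.2 binxy -182.8 39.8 z 45.8 F bx,by,z 1.8 -7.1 -3.0
49 t23.4 binxy -183.1 39.8 z 46.5 F bx,by,z 0.4 -6.1 -4.0
50 t23.7 binxy -183.4 39.8 z 47.4 F bx,by,z 0.6 -6.5 -3.2
51 t23.9 binxy -183.5 39.9 z 48.4 F bx,by,z -0.5 -6.3 -4.0
52 t24.2 binxy -183.5 40.1 z 49.5 F bx,by,z -0.2 -5.7 -2.4
up t25.3 binxy -181.6 39.7 z 111.4 F bx,by,z -0.0 -0.8 -0.6
```

View pics/s2.png

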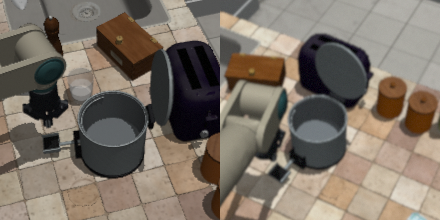

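The lid stands nearly upright by itself, with the pedal held left in the notch. Now I'll grasp the tub.

```bash
python3 - <<'E'
from h import *
a=ray("side",(279.6,348.4),72);b=ray("top",(356.6,284.4),72);print(a,b)
c=(a+b)/2
q=np.array(read_tcp_pos())
move_straight([q[0]-20,q[1]-20,190],rate=250)
print(solve_ik([c[0],c[1],150],down(0)),solve_ik([c[0],c[1],150],down(np.pi)))
move_pose([c[0],c[1],150],down(0)); release()
st("over tub")
hit=move_straight([c[0],c[1],28],rate=100,until_force=6); st(hit)
if not hit: close(25); st("grip"); print(read_grip_width(),read_grip_force())
cv2.imwrite("pics/s3.png",np.hstack([camera("side")[260:420,180:380,::-1],camera("top")[220:380,280:480,::-1]]).repeat(2,0).repeat(2,1))
E
```

```text
[ 470.31930887 -332.75699972   72.        ] [ 472.35607104 -326.81473233   72.        ]
[-6.74701184e-01  2.36855437e-01  1.37615849e+00 -4.44089210e-16
  1.52857872e+00  8.96095143e-01] [-6.74701184e-01  2.36855437e-01  1.37615849e+00 -4.44089210e-16
  1.52857872e+00 -2.24549751e+00]
over tub t28.4 binxy -94.2 -440.7 z 150.0 F bx,by,z -0.4 -0.2 0.3
False t29.8 binxy -93.7 -440.9 z 28.8 F bx,by,z 0.8 0.1 -0.4
grip t30.1 binxy -93.6 -440.9 z 29.3 F bx,by,z -0.8 2.4 5.2
0.778434371645717 26.513578178419266
```

View pics/s3.png

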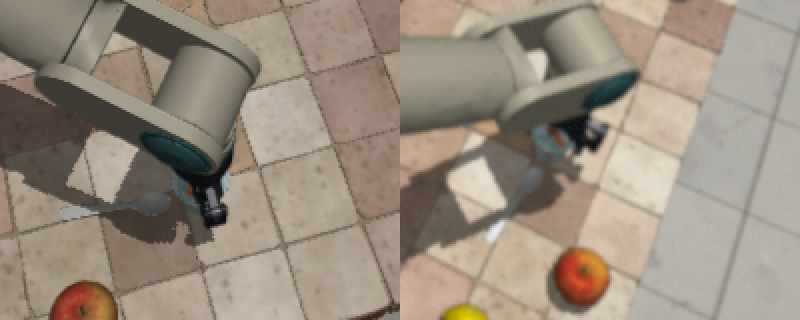

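The tub is gripped (width 66 mm, 26 N) and the spoon lies untouched beside it. Now to the bin.

```bash
python3 - <<'E'
from h import *
q=np.array(read_tcp_pos()); move_straight([q[0],q[1],250],rate=200)
c=BIN-30*BX
print(read_grip_width(),read_grip_force())
v=BIN-45*BX-190*BY
move_pose([v[0],v[1],260],down(YAW)); move_straight([c[0],c[1],250],rate=200); st("over bin")
hit=move_straight([c[0],c[1],108],rate=90,until_force=6); st(hit); print(read_grip_width())
cv2.imwrite("pics/s4.png",np.hstack([camera("side")[80:280,160:400,::-1],camera("top")[60:260,140:380,::-1]]))
if not hit:
    release(); hit=move_straight([c[0],c[1],230],rate=120,until_force=8); st(hit)
    cv2.imwrite("pics/s4.png",np.vstack([cv2.imread("pics/s4.png"),np.hstack([camera("side")[80:280,160:400,::-1],camera("top")[60:260,140:380,::-1]])]))
E
```

```text
0.7766191677022644 27.935431113328377
over bin t33.6 binxy -29.8 -1.1 z 250.1 F bx,by,z 0.4 0.5 -0.3
False t35.3 binxy -29.7 0.1 z 108.7 F bx,by,z 0.4 0.5 -1.3
0.7786080378001683
False t36.9 binxy -30.3 -0.1 z 228.8 F bx,by,z -0.5 0.2 -0.2
```

View pics/s4.png

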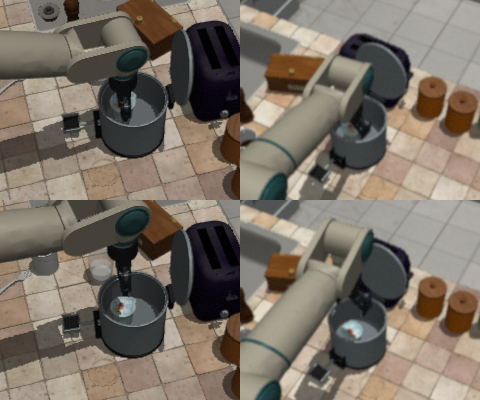

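The tub is inside the bin and the lid is still up. Next: back to the pedal, press, slide right.

```bash
python3 - <<'E'
from h import *
p=PAD-4*BX+24*BY
move_straight([p[0],p[1],230],rate=250); close(20)
move_pose([p[0],p[1],75],down(YAW+np.pi/2)); st("above pad")
hit=move_straight([p[0],p[1],40],rate=20,until_force=9); st(hit)
z=40
while not hit:
    z-=1; p[2]=z; move_straight(p,rate=10); f=read_ft_force()[2]; print(z,round(f,1))
    if f>9.5 or z<=37: break
p[2]=z; s=24.
while s>-24:
    s-=2 if s>-8 else 1; t=PAD-4*BX+s*BY; t[2]=z; move_straight(t,rate=18)
    F=np.array(read_ft_force()); y=(np.array(read_tcp_pos())-BIN)@BY
    print(s,round(y,1),(F@BX).round(1),(F@BY).round(1),F[2].round(1))
    if abs(F@BY)>12 or F[2]>20: break
st()
E
```

```text
above pad t39.9 binxy -181.1 24.2 z 75.5 F bx,by,z -1.1 -0.4 0.6
False t41.8 binxy -181.1 24.1 z 40.2 F bx,by,z -0.4 -0.4 4.2
39 4.0
38 6.1
37 8.7
22.0 22.3 -1.3 -0.9 9.8
20.0 20.4 -2.4 0.2 8.8
18.0 18.4 -2.6 -0.4 10.6
16.0 16.4 -1.8 0.2 9.0
14.0 14.4 -2.1 1.3 8.0
12.0 12.4 -2.4 0.4 9.5
10.0 10.4 -2.6 0.5 9.2
8.0 8.4 -1.8 0.3 9.3
6.0 6.4 -2.1 0.6 9.3
4.0 4.4 -3.5 0.1 10.2
2.0 2.5 -1.9 0.5 8.9
0.0 0.4 -2.2 -0.4 9.6
-2.0 -1.5 -3.2 -0.4 9.9
-4.0 -3.6 -2.4 0.2 10.0
-6.0 -5.2 -2.6 2.9 9.3
-8.0 -6.8 -3.2 5.5 9.3
-9.0 -7.7 -2.1 5.6 8.7
-10.0 -8.6 -2.4 5.4 9.3
-11.0 -9.6 -0.9 5.5 8.5
-12.0 -10.6 -2.2 4.8 7.9
-13.0 -11.6 -1.5 5.5 8.3
-14.0 -12.6 -0.6 5.6 7.8
-15.0 -13.6 -1.2 4.8 7.5
-16.0 -14.6 -1.2 5.2 7.8
-17.0 -15.7 -1.2 5.1 8.0
-18.0 -16.7 -0.8 5.8 7.8
-19.0 -17.7 -1.7 4.9 8.4
-20.0 -18.6 -1.7 6.0 7.7
-21.0 -19.0 0.3 9.3 7.0
-22.0 -19.3 -0.2 12.0 7.4
 t50.2 binxy -180.7 -19.3 z 38.0 F bx,by,z -0.2 12.0 7.4
```

```bash
python3 - <<'E'
from h import *
p=PAD-4*BX-19.5*BY; p[2]=37
move_straight(p,rate=10); st("relax")
for z in (40,43,46,50,56,62,68,74):
    p[2]=z; move_straight(p,rate=13); st(z)
    if z<47 and abs(read_ft_force()[2])<0.5: print("lost?")
for z in (78,82,86):
    p[2]=z; move_straight(p,rate=9); st(z)
cv2.imwrite("pics/s5.png",np.hstack([camera("side")[80:280,160:400,::-1],camera("top")[60:260,140:380,::-1]]))
E
```

```text
relax t50.6 binxy -180.9 -18.5 z 37.8 F bx,by,z -1.5 2.7 9.4
40 t51.0 binxy -181.0 -18.6 z 40.4 F bx,by,z 0.1 5.6 6.4
43 t51.4 binxy -181.1 -18.6 z 43.4 F bx,by,z -0.7 6.2 5.1
46 t51.8 binxy -181.2 -18.7 z 46.3 F bx,by,z -0.4 6.1 5.2
50 t52.2 binxy -181.2 -18.7 z 50.3 F bx,by,z -0.0 5.5 4.9
56 t52.8 binxy -181.1 -18.7 z 56.3 F bx,by,z 0.5 5.4 4.3
62 t53.4 binxy -180.9 -18.6 z 62.4 F bx,by,z 1.4 5.1 4.7
68 t54.0 binxy -180.6 -18.6 z 68.5 F bx,by,z 3.6 6.2 3.5
74 t54.7 binxy -180.0 -18.6 z 74.8 F bx,by,z 6.1 6.4 3.0
78 t55.2 binxy -179.8 -18.6 z 78.9 F bx,by,z 5.2 5.8 2.4
82 t55.8 binxy -179.9 -18.6 z 82.7 F bx,by,z 6.6 6.4 1.6
86 t56.4 binxy -181.4 -18.7 z 85.3 F bx,by,z 3.2 7.6 -2.2
```

View pics/s5.png

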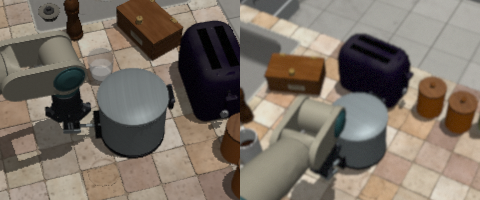

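The lid is shut and the pedal is up. Now I'll back off from the edge, lift away, check and hand in.

```bash
python3 - <<'E'
from h import *
p=PAD-4*BX-12*BY; p[2]=86
move_straight(p,rate=30); st()
move_straight(p-30*BX+[0,0,100],rate=120); q=np.array(read_tcp_pos()); move_pose([q[0]-60,q[1]-160,250],down(YAW+np.pi/2)); st("clear")
cv2.imwrite("pics/s6.png",np.hstack([camera("side")[110:250,190:350,::-1],camera("top")[130:270,180:340,::-1]]).repeat(2,0).repeat(2,1))
E
```

```text
t56.9 binxy -181.7 -12.1 z 85.6 F bx,by,z 0.1 -0.5 -0.5
clear t58.7 binxy -247.3 -178.8 z 249.2 F bx,by,z 0.1 0.7 -0.3
```

View pics/s6.png

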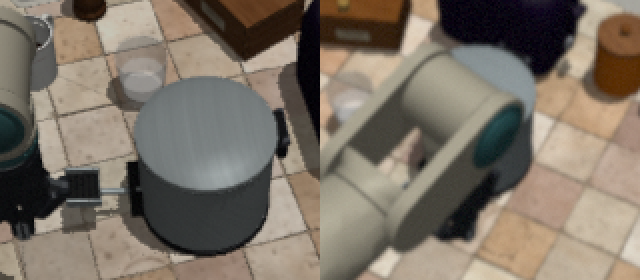

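The lid is fully shut, the pedal is up in its normal place (crop 83,185) and the glass hasn't moved.

```bash
python3 -c "
from station import *
print(close_job())"
```

```text
the job is handed in; nothing more can be done
None
```

The job is handed in at about 59 s: the tub is in the bin, the pedal is back up in its normal place, the lid was let down slowly and is shut, and the glass and teaspoon were left where they were.

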